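Index the plate and lock it

TASK

Turn the steel indexing plate by its black crank, the shorter way round, until its red-ringed hole stands at the yellow pointer. Put the red-headed lock pin from the blue holder into that hole and, pressing lightly, slide pin and plate on counterclockwise (seen from above), up to two centimetres, until the pin drops into the lock socket hidden under the plate; then press it fully home without forcing it and let go. Leave the oil bottle, the spanner and the steel block where they are.

Things in the scene. Friction and masses are not known exactly. Their poses are not given: they have to be found in the camera images.
- fixture: fixed indexing fixture; origin on the plate's vertical axis at bench level, z up. Its -x direction points from the axis to the yellow pointer, on a grey lug 30 mm high, 107 to 141 mm from the axis. Place and yaw differ each time. In its middle, on the plate, a small chuck 54 mm in diameter with a brass blank rises to height 84 mm
- plate (a joint): angle of the round steel plate (diameter 210 mm, 12 mm thick, top at height 46 mm), rad, counterclockwise from above, no stops. 0 and 6.283 are the same place: red-ringed hole at the pointer. Starts between 0.9 and 5.4: below 3.14 the shorter way is clockwise, down to 0; above, counterclockwise, up to 6.283. It drags, about 4 N at the crank or the hole, and stays where it is left
- lock_hole (a point): the red-ringed hole in the plate, 15 mm in diameter, countersunk 2.5 mm, right through the 12 mm plate, 85 mm from the plate's axis; this point is its centre at the plate's top face (height 46 mm) and turns with the plate
- crank_mid (a point): the crank: an upright black freely spinning sleeve, 18 mm in diameter, 50 mm tall (heights 50 to 100 mm), standing on the plate 85 mm from its axis, opposite the red-ringed hole; this point is on the sleeve's axis, 80 mm above the bench. Held by the sleeve it can be led round the circle without turning the gripper
- pin: loose lock pin, about 90 g, upright. Origin: on its axis in the head's flat underside (the shoulder). Above: red head, 24 mm diameter, 44 mm tall; below: steel shank, 14 mm diameter, 36 mm long, the last 2 mm tapering to 13 mm; held in the plate's hole it can drag the plate round. Starts with its shoulder on the holder's top, 45 mm high; fully home its shoulder lies flat on the plate, 46 mm high
- holder: fixed blue block, 60 mm by 60 mm and 45 mm tall, with a loose 17 mm hole in the middle of its top in which the pin stands. Origin: centre of its underside; left or right of the robot
- oil: bystander: yellow oil bottle, 52 mm in diameter, 150 mm tall, on the other side than the holder. Origin: centre of its underside
- spanner: bystander: steel spanner, 170 mm long, lying flat to the left of the fixture. Origin: middle of its underside
- parallel: bystander: steel block 50 x 75 x 25 mm to the right of the fixture. Origin: centre of its underside
- pointer (a point): fixed point 46 mm high, 85 mm from the axis towards the yellow pointer: where the red-ringed hole's top centre is at plate angle 0. The hidden socket (15.5 mm bore in a flat steel block, top 32 mm high) is 2 to 19 mm counterclockwise of below it, along the 85 mm circle. On the block the pin has its shoulder 22 mm off the plate. A catch in the bore grips it: push up to 10 N, no falling home
Things that resemble listed ones, but are neither listed nor needed, are in the scene too. There is more than one size of the pin; the one meant has the size given above.

How it is judged (in metres and radians):
On the way:
1. the red-ringed hole stands at the yellow pointer, within 15 mm (horizontal distance between lock_hole and pointer below 0.015 m), for 0.2 s.
At the end, for the whole second after the job is handed in: The pin is in the red-ringed hole (within 3 mm) and home in the socket: upright within 0.06 rad, its shoulder no more than 1.8 mm above the plate's top; the hole is within 24 mm of the pointer; pin and plate are at rest and the robot has let go (distance between pin and lock_hole below 0.003 m and z of pin in the frame of lock_hole below 0.0018 m and angle between pin's own z axis and vertical below 0.06 rad and horizontal distance between lock_hole and pointer below 0.024 m and linear speed of pin below 0.01 m/s and velocity of joint plate between -0.02 and 0.02 rad/s); the robot touches nothing.
It fails at once if the plate was taken the longer way round (starts within 0.25 rad of the half turn may go either way) ((value of joint plate between 4.15 and 4.35 rad and distance of lock_hole from where it was at the start of the episode above 0.11 m) or (value of joint plate between 1.93 and 2.13 rad and distance of lock_hole from where it was at the start of the episode above 0.11 m)).
It fails at once if the plate was swung more than 0.5 rad past the pointer (value of joint plate above 6.783 rad or value of joint plate below -0.5 rad).
It fails at once if the pin was forced: more than 60 N in all between it and the fixture with its plate, socket and catch (the catch alone gives about 10 N) (contact force between pin and fixture above 60 N).
It fails at once if the oil bottle, spanner or steel block was moved more than 20 mm, or the bottle tipped (distance of any of oil, spanner, parallel from where it was at the start of the episode above 0.02 m or angle between oil's own z axis and vertical above 0.3 rad).
It also fails if it takes over 72 s, if anything falls off the work surface, if the arm or the gripper's body presses on something with over 40 N, if the wrist force passes 120 N, or if a joint passes its speed limit or range.

ROBOT

A 6-joint arm with a two-finger parallel gripper is mounted at the origin on the work surface. World frame = base frame: x ahead of the robot, y to its left, z up, the work surface at z = 0. Lengths are in m, angles in degrees, forces in N, time in s.
With the tool pointing down it reaches from about 0.4 to 0.825 m from the base axis. Payload 7 kg.
Tool frame: the origin (TCP) lies on the front face of the gripper's body, between the roots of the fingers; the fingertips stand 66 mm ahead of it and the grasp point (between the pads) lies 47 mm ahead of it; z points along the fingers, y is the line along which they close (so a half turn about z gives the same grasp; the last joint's range is limited). The gripper opens to 88 mm and grips with 3 to 60 N. Pads are 19 mm wide; open, the fingers measure 130 mm over their backs; the gripper's body (78 mm by 193 mm) begins 47 mm behind the grasp point.
Start: joints at [-52.535, 20.546, 0.682, 0, -70.136, -16.507], TCP at [0.241, -0.63, 0.292] pointing down, gripper open.
Joint ranges: [-176.03, 176.03], [-82.01, 121.73], [-58.28, 71.71], [-173.87, 95.51], [-174.79, -0.11], [-173.66, 173.66]. Speed limits (degrees/s): [136.94, 136.94, 172.46, 180, 180, 180].

INTERFACE

Orientations are given as [roll, pitch, yaw] about the fixed x, y, z axes, in that order (R = Rz(yaw) Ry(pitch) Rx(roll)).
In Python, from plant import ctrl gives the robot as it stands.
- The arm moves only by the tool send_rows, never from a script. Its argument "deltas" is a list of rows, each a list of 2 entries, a list of its own where there are three numbers: the shift along the tool's x, y, z each as a share of 800 mm, from -1 to 1, then the turn about the tool's z as a share of 90 degrees, from -1 to 1. A call has exactly 5 rows; each row is the pose to reach, as a shift and turn from the pose commanded when the call began, along the tool's axes at that moment; what a row does not reach only later rows make up. A row lasts 1/12 s, in which the tool goes at most 41.7 mm and 7.16 degrees, less where a joint would pass 70% of its speed; a pose out of reach is approached as far as the arm can. A call with a number of a shift or a turn outside -1 to 1 is refused whole. A call with a gripper value outside its range is refused whole. "gripper" is the opening, from 0 (shut) to 1 (fully open), set as the call begins (left out, the last holds). The fingers move at their own pace and stop on an object; the grip force is fixed at half the most. Time passes only in rows, so rows that repeat a pose let the fingers close, or fill a call up. It gives the time, the measured TCP pose, the force, the opening and the grip force at its end, in the units of the state.
- ctrl.get_obs(): the state, without advancing time (a new reading comes with each control period).
- ctrl.snapshot(name): name is "side" or "top" or "wrist"; returns a dict with "color" (420x560x3 uint8, red, green, blue), "vertical_fov" (degrees; the focal length in pixels is half the picture's height over the tangent of half this angle, whatever the lens; pixels are square), "cx", "cy" (the principal point, pixels), "rvec" (rotation vector, rad) and "tvec" (3), from world to camera coordinates, as OpenCV has them. Camera axes: x right, y down, z forward; pixel columns grow to the right and rows downward; lengths in m; the calibration is good to about 2 mm. A picture is of the moment at which its call begins. There is no depth.
- ctrl.close_job(): hands the job in; it is judged then, once.
Trained networks look in a picture, given as the dict that the camera call returned (one of the last four; its "shot" number tells which), for a name from the list of things; names that differ only in an ending like _2 or _b are one class to them, and where a whole thing is asked for, a point or a joint stands for the part that bears it (a point fixed in the world has none). Each returns a list of dicts, best first, with "conf" (0 to 1); they miss things now and then, are a little off and sometimes report something else, mostly with a low value. They report only what shows in the picture. A call takes as long as a camera call. They do not tell look-alikes from the thing itself.
- ctrl.boxes_of(picture, thing): "xy" ([column, row] as shares, 0 to 1, of the picture: columns of its width, rows of its height, amid what is visible of it).
- ctrl.cut_out(picture, thing): "pixels" (420x560 bool, what is visible of it) and "xy" ([column, row] as shares, 0 to 1, of the picture: columns of its width, rows of its height, amid what is visible of it).
The state is a dict: "clock": time; "joint_pos": joint angles; "qvel": joint speeds; "tau": joint torques, N m; "tool_pos": TCP position; "orientation": TCP orientation; "force": force on the tool from outside, world axes, zero at the start; "moment": the same for the moment, N m; "opening": finger opening in m; "gripper_force": force on a finger pad.
Only numpy, scipy, OpenCV 4.12 (cv2) and the standard library are available. Lean on these libraries where they do the work, as an engineer would, in place of code of your own. Each camera call takes 0.05 s, during which the arm holds its last target. There are 200 camera calls.

## Working session

There is one attempt and no reset: what is moved stays moved. The work goes in short steps, Python scripts to look and compute and a tool call to move; the robot and the scene stay as the last step left them, time stands still between calls to the robot, and variables do not carry over. Pictures are saved under pics/ and viewed, at most 10 in all, crops included, and the job is handed in when it is done.

Besides the shell and the picture viewer there is one more tool, called after "Call:" in YAML: its name, and indented under it one key for each argument. send_rows: Moves the arm, as the interface text tells. Shift numbers are shares of 800 mm and turn numbers shares of 90 degrees, none past 1 either way. Its arguments: {"type":"object","properties":{"deltas":{"type":"array","items":{"type":"array"}},"gripper":{"type":"number"}},"required":["deltas"]}

```bash
ls; mkdir -p pics; cat > h.py <<'E'
import numpy as np, cv2
from plant import ctrl
def cam(s):
    R=cv2.Rodrigues(np.array(s["rvec"],float))[0]; t=np.array(s["tvec"],float).ravel()
    f=s["color"].shape[0]/2/np.tan(np.radians(s["vertical_fov"])/2); return R,t,f
def ray(s,u,v,z):
    R,t,f=cam(s); d=R.T@np.array([(u-s["cx"])/f,(v-s["cy"])/f,1]); c=-R.T@t
    return c+d*(z-c[2])/d[2]
def proj(s,p):
    R,t,f=cam(s); q=R@np.array(p,float)+t; return q[0]/q[2]*f+s["cx"],q[1]/q[2]*f+s["cy"]
def save(s,n): cv2.imwrite("pics/"+n+".png",cv2.cvtColor(s["color"],cv2.COLOR_RGB2BGR))
E
python3 - <<'E'
from h import *
print(ctrl.get_obs())
ims=[]
for n in ("top","side"):
    s=ctrl.snapshot(n); save(s,n+"0"); print(n,{k:v for k,v in s.items() if k!="color"})
    for th,z in (("lock_hole",.046),("crank_mid",.1),("pin",.08),("holder",.045),("oil",.15),("spanner",.005),("parallel",.025),("fixture",.04),("pointer",.046)):
        try:
            for b in ctrl.boxes_of(s,th)[:4]:
                u,v=b["xy"][0]*560,b["xy"][1]*420; print(n,th,round(b["conf"],2),round(u),round(v),ray(s,u,v,z).round(3))
        except Exception as e: print(th,e)
E
```

```text
pics
{'clock': 0.0, 'joint_pos': array([-5.25352355e+01,  2.05912681e+01,  6.32848759e-01, -2.04562379e-02,
       -7.01351426e+01, -1.65089346e+01]), 'qvel': array([-0.01302927,  0.06969739, -0.03353322, -0.09412468, -0.05808205,
       -0.02498222]), 'tau': array([-3.81296617e-03, -5.82713270e+01,  2.93045175e+01,  6.99667767e+00,
        6.91859706e-03, -1.54348954e-04]), 'tool_pos': array([ 0.24128062, -0.62998997,  0.29121639]), 'orientation': array([ 1.79904830e+02, -8.15233621e-03, -1.59051130e+02]), 'force': array([-1.08433297, -0.86421663, -0.03548944]), 'moment': array([ 0.03817355, -0.01455699,  0.00496288]), 'gripper_force': 0.0, 'opening': 0.08780337005237805}
top {'vertical_fov': 56.19988690656595, 'cx': 282.1507524643406, 'cy': 206.00091919652036, 'rvec': array([ 2.2516457 , -1.94694995,  0.2131099 ]), 'tvec': array([-0.05200717,  0.54268893,  0.92857836]), 'shot': 1}
top lock_hole 0.59 288 194 [0.581 0.018 0.046]
top pin 0.66 150 232 [0.43  0.334 0.08 ]
top pin 0.5 184 262 [0.37  0.237 0.08 ]
top holder 0.78 189 226 [0.463 0.251 0.045]
top oil 0.87 393 268 [ 0.422 -0.
[... 408 characters left out ...]
0.4578341 , 0.19600413, 0.60869602]), 'shot': 2}
side lock_hole 0.74 256 207 [0.572 0.022 0.046]
side lock_hole 0.49 300 138 [ 0.624 -0.261  0.046]
side crank_mid 0.54 284 180 [ 0.532 -0.02   0.1  ]
side crank_mid 0.32 255 214 [0.524 0.093 0.1  ]
side pin 0.96 229 312 [0.454 0.27  0.08 ]
side pin 0.77 290 324 [0.371 0.242 0.08 ]
side pin 0.77 206 378 [0.421 0.363 0.08 ]
side oil 0.86 373 152 [ 0.398 -0.123  0.15 ]
side spanner 0.97 147 290 [0.639 0.265 0.005]
side spanner 0.24 287 178 [ 0.594 -0.145  0.005]
side parallel 0.74 302 138 [ 0.635 -0.297  0.025]
side parallel 0.54 228 313 [0.482 0.243 0.025]
side fixture 0.7 253 216 [0.565 0.041 0.04 ]
side pointer 0.81 259 215 [0.552 0.041 0.046]
```

```bash
python3 - <<'E'
import cv2,numpy as np
a=cv2.imread("pics/top0.png")[130:300,120:430]; b=cv2.imread("pics/side0.png")[100:400,130:430]
cv2.imwrite("pics/topc.png",cv2.resize(a,None,fx=2.5,fy=2.5,interpolation=cv2.INTER_CUBIC)); cv2.imwrite("pics/sidec.png",cv2.resize(b,None,fx=2,fy=2,interpolation=cv2.INTER_CUBIC))
E
```

```text
(no output)
```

View pics/topc.png

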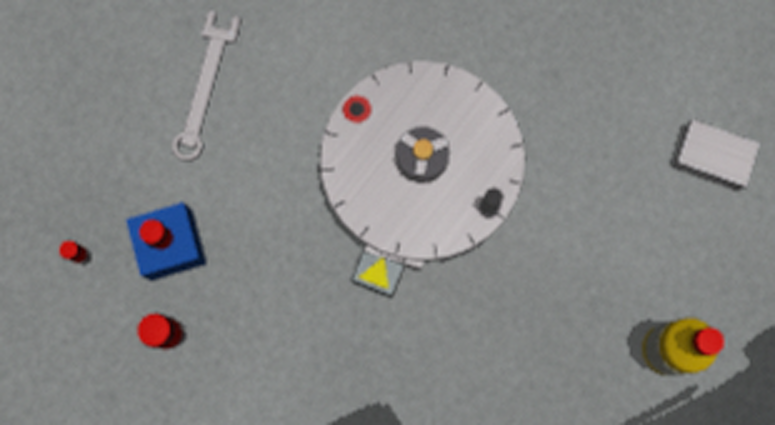

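View pics/sidec.png

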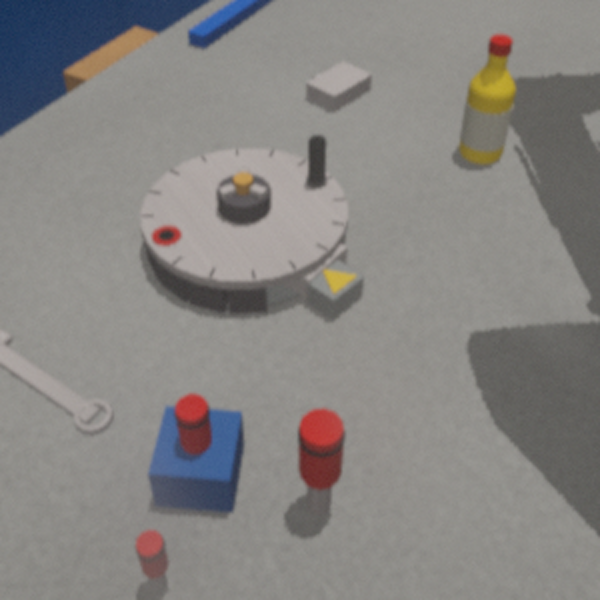

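The top crop (2.5×, offset 120,130) shows the plate centre at about (289,194), the red-ringed hole at (263,174), the crank's top at (316,211) and the pointer at (271,239) in full-picture pixels. There are four red look-alikes. The pin in the blue holder is at (180,223), a small loose pin at (148,230), a large loose pin at (182,262), and the bottle cap at (403,266). By the description, I choose the one standing in the blue holder, and its middle size fits. The side crop agrees.

```bash
python3 - <<'E'
from h import *
from scipy.optimize import least_squares
S={n:ctrl.snapshot(n) for n in("top","side")}
def cc(m,u,v):
    n,l,st,c=cv2.connectedComponentsWithStats(m.astype(np.uint8)); 
    k=min(range(1,n),key=lambda i:np.hypot(*(c[i]-[u,v]))if st[i,4]>8 else 1e9); return c[k],st[k]
for n,hints in(("top",dict(ring=(263,174),pin=(180,223),ptr=(271,239))),("side",dict(ring=(213,218),pin=(226,312),ptr=(299,240)))):
    s=S[n]; c=s["color"].astype(int); r,g,b=c[...,0],c[...,1],c[...,2]
    red=(r>g*1.7)&(r>b*1.7)&(r>80); yel=(r>b*1.8)&(g>b*1.6)&(r>90)
    for k,h in hints.items():
        q,st=cc(yel if k=="ptr" else red,*h); z=dict(ring=.046,pin=.067,ptr=.030)[k]
        print(n,k,q.round(1),st,ray(s,*q,z).round(4))
    hb=(b>r*1.6)&(b>60); q,st=cc(hb,*hints["pin"]); print(n,"holder",q.round(1),st)
    # crank dark
    dk=(c.max(2)<75); q,st=cc(dk,*((315,211)if n=="top" else (288,180))); print(n,"crank",q.round(1),st,ray(s,*q,.075).round(4))
    for z,o in ((.04,"fixture"),):
        m=ctrl.cut_out(s,o)[0]["pixels"]; print(o,m.sum())
# plate rim fit in top & side: edge of cut-out upper half
s=S["top"]
c=s["color"]; hsv=cv2.cvtColor(c,cv2.COLOR_RGB2GRAY)
m=(hsv>140).astype(np.uint8); n,l,st,ce=cv2.connectedComponentsWithStats(m)
k=1+np.argmax([st[i,4]*(abs(ce[i]-[289,194]).sum()<30) for i in range(1,n)]); print(st[k],ce[k])
cn=max(cv2.findContours((l==k).astype(np.uint8),cv2.RETR_EXTERNAL,cv2.CHAIN_APPROX_NONE)[0],key=len)[:,0]
P=np.array([ray(s,u,v,.046)[:2] for u,v in cn])
f=least_squares(lambda p:np.hypot(*(P-p[:2]).T)-p[2],[.58,.02,.105],loss="soft_l1",f_scale=.002); print("plate",f.x)
E
```

```text
top ring [262.3 173.4] [257 169  11  10  66] [0.6249 0.0903 0.046 ]
top pin [180.4 222.3] [176 218  10  10  76] [0.4657 0.2683 0.067 ]
top ptr [270.3 239.1] [264 233  11  12  77] [0.4612 0.045  0.03  ]
top holder [185.6 225.9] [171 211  29  30 475]
top crank [315.8 210.8] [312 206   8  10  60] [ 0.541  -0.0571  0.075 ]
fixture 5384
side ring [212.6 217.5] [206 214  14   8  71] [0.6259 0.092  0.046 ]
side pin [227.4 318.9] [220 312  15  14 148] [0.4553 0.2735 0.067 ]
side ptr [298.2 239.4] [292 235  15  11  92] [0.4618 0.0459 0.03  ]
side holder [230.7 327.2] [ 206  304   44   51 1129]
side crank [287.9 180. ] [285 169   7  24 157] [ 0.5419 -0.0545  0.075 ]
fixture 7637
[ 248  154   82   93 4747] [287.96039604 195.46050137]
plate [0.58278378 0.01598541 0.10384296]
```

Call:
send_rows:
  deltas:
    - [[-0.0375, 0.033, 0], 0.06]
    - [[-0.075, 0.066, 0], 0.12]
    - [[-0.1125, 0.099, 0], 0.18]
    - [[-0.15, 0.132, 0], 0.2329]
    - [[-0.1875, 0.165, 0], 0.2329]
  gripper: 0.5

```text
clock: 1.62
tool_pos: [0.3347, -0.4518, 0.2922]
orientation: [-180.0, 0.0, 179.7]
force: [1.8, 0.4, 0.3]
opening: 0.0597
gripper_force: 0.0
```

Call:
send_rows:
  deltas:
    - [[-0.023, 0.043, 0], 0]
    - [[-0.046, 0.086, 0], 0]
    - [[-0.069, 0.129, 0], 0]
    - [[-0.092, 0.172, 0], 0]
    - [[-0.115, 0.215, 0], 0]

```text
clock: 2.03
tool_pos: [0.4268, -0.2797, 0.2926]
orientation: [-180.0, 0.1, 180.0]
force: [1.2, 0.2, 0.5]
opening: 0.0439
gripper_force: 0.0
```

Call:
send_rows:
  deltas:
    - [[-0.023, 0.043, 0], 0]
    - [[-0.046, 0.086, 0], 0]
    - [[-0.069, 0.129, 0], 0]
    - [[-0.092, 0.172, 0], 0]
    - [[-0.115, 0.215, 0.02], 0]

```text
clock: 2.45
tool_pos: [0.5202, -0.108, 0.2794]
orientation: [-180.0, 0.3, -180.0]
force: [1.1, -0.3, 0.2]
opening: 0.0437
gripper_force: 0.0
```

Call:
send_rows:
  deltas:
    - [[-0.015, 0.033, 0.03], 0]
    - [[-0.028, 0.0655, 0.05], 0]
    - [[-0.028, 0.0655, 0.06], 0]
    - [[-0.028, 0.0655, 0.06], 0]
    - [[-0.028, 0.0655, 0.06], 0]

```text
clock: 2.87
tool_pos: [0.5403, -0.0574, 0.2282]
orientation: [-180.0, -0.1, -180.0]
force: [0.4, -0.3, 1.1]
opening: 0.0438
gripper_force: 0.0
```

```bash
python3 - <<'E'
from h import *
s=ctrl.snapshot("wrist"); save(s,"w1"); o=ctrl.get_obs(); print(o["tool_pos"],o["orientation"])
print(s["cx"],s["cy"],s["vertical_fov"],"cam",-cam(s)[0].T@cam(s)[1])
for p in ((.5412,-.0569,.1),(.5832,.017,.084),(.6252,.091,.046)): print(proj(s,p))
for th,z in(("crank_mid",.1),("lock_hole",.046)):
    for b in ctrl.boxes_of(s,th)[:2]:
        u,v=b["xy"][0]*560,b["xy"][1]*420; print(th,b["conf"],u,v,ray(s,u,v,z))
E
```

```text
[ 0.54052973 -0.05785292  0.22893449] [-1.79986014e+02  2.07576965e-02  1.79998277e+02]
278.35433457382874 205.67472291165274 58.92610759562643 cam [ 0.46820682 -0.05674929  0.32109269]
(np.float64(278.70654548235444), np.float64(225.12709160077932))
(np.float64(384.83411389252024), np.float64(275.28176358477094))
(np.float64(458.1341670845625), np.float64(301.4803210054787))
crank_mid 0.25 356.608 202.01999999999998 [ 0.52625201 -0.00901473  0.1       ]
lock_hole 0.83 355.096 205.296 [0.54302575 0.00162843 0.046     ]
```

View pics/w1.png

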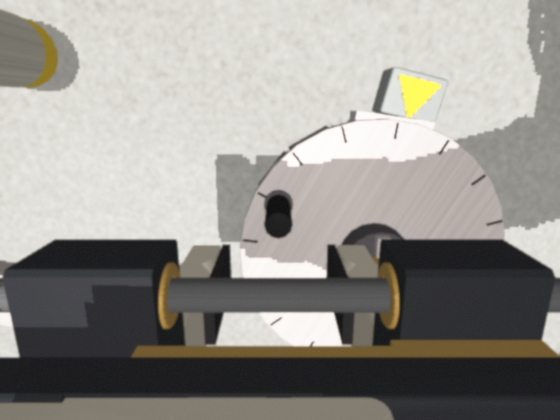

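Call:
send_rows:
  deltas:
    - [[-0.001, 0.001, 0.031], 0]
    - [[-0.001, 0.001, 0.062], 0]
    - [[-0.001, 0.001, 0.093], 0]
    - [[-0.001, 0.001, 0.124], 0]
    - [[-0.001, 0.001, 0.124], 0]

```text
clock: 3.43
tool_pos: [0.5389, -0.0578, 0.1259]
orientation: [-180.0, -0.3, 179.9]
force: [-0.7, -0.9, -0.9]
opening: 0.044
gripper_force: 0.0
```

Call:
send_rows:
  deltas:
    - [[0, 0, 0], 0]
    - [[0, 0, 0], 0]
    - [[0, 0, 0], 0]
    - [[0, 0, 0], 0]
    - [[0, 0, 0], 0]
  gripper: 0

```text
clock: 3.85
tool_pos: [0.5416, -0.0573, 0.1307]
orientation: [-179.9, 0.1, -180.0]
force: [-2.0, -3.1, 8.7]
opening: 0.0174
gripper_force: 30.0
```

```bash
python3 - <<'E'
from h import *
o=ctrl.get_obs(); print({k:o[k] for k in("tool_pos","force","opening","gripper_force","clock")})
a=np.radians(-119.6+np.arange(16)*106.4/15); p=np.c_[np.cos(a),np.sin(a)]*.085
for k in range(3): print(((p[5*k+1:5*k+6]-p[5*k])/.8*[-1,1]).round(4).tolist())
E
```

```text
{'tool_pos': array([ 0.54158659, -0.05732881,  0.1306904 ]), 'force': array([-2.01046486, -3.09568159,  8.71889989]), 'opening': 0.017427142626235372, 'gripper_force': 30.011309663532302, 'clock': 3.85}
[[-0.0118, -0.0058], [-0.0242, -0.01], [-0.0371, -0.0127], [-0.0502, -0.0138], [-0.0633, -0.0133]]
[[-0.013, 0.0022], [-0.0256, 0.0059], [-0.0376, 0.0111], [-0.0489, 0.0179], [-0.0593, 0.0259]]
[[-0.0093, 0.0093], [-0.0174, 0.0196], [-0.0242, 0.0309], [-0.0295, 0.0429], [-0.0333, 0.0555]]
```

Call:
send_rows:
  deltas:
    - [[-0.0118, -0.0058, 0], 0]
    - [[-0.0242, -0.01, 0], 0]
    - [[-0.0371, -0.0127, 0], 0]
    - [[-0.0502, -0.0138, 0], 0]
    - [[-0.0633, -0.0133, 0], 0]

```text
clock: 4.27
tool_pos: [0.5913, -0.0682, 0.1307]
orientation: [-179.9, -0.1, 180.0]
force: [-6.9, -1.2, 10.0]
opening: 0.0171
gripper_force: 30.0
```

Call:
send_rows:
  deltas:
    - [[-0.013, 0.0022, 0], 0]
    - [[-0.0256, 0.0059, 0], 0]
    - [[-0.0376, 0.0111, 0], 0]
    - [[-0.0489, 0.0179, 0], 0]
    - [[-0.0593, 0.0259, 0], 0]

```text
clock: 4.68
tool_pos: [0.6393, -0.0478, 0.1308]
orientation: [-179.9, -0.0, 180.0]
force: [-3.9, -5.2, 6.5]
opening: 0.0178
gripper_force: 30.0
```

Call:
send_rows:
  deltas:
    - [[-0.0093, 0.0093, 0], 0]
    - [[-0.0174, 0.0196, 0], 0]
    - [[-0.0242, 0.0309, 0], 0]
    - [[-0.0295, 0.0429, 0], 0]
    - [[-0.0333, 0.0555, 0], 0]

```text
clock: 5.1
tool_pos: [0.6664, -0.0032, 0.1308]
orientation: [-179.9, 0.0, 180.0]
force: [-2.7, -6.7, 6.5]
opening: 0.0173
gripper_force: 30.0
```

```bash
cat > look.py <<'E'
from h import *
def look():
    S=[ctrl.snapshot("top"),ctrl.snapshot("side")]; hints=[dict(ring=(283,224),ptr=(270,239)),dict(ring=(282,226),ptr=(298,239))]
    C=np.array([.5832,.017])
    for s,H in zip(S,hints):
        c=s["color"].astype(int); r,g,b=c[...,0],c[...,1],c[...,2]
        red=(r>g*1.7)&(r>b*1.7)&(r>80); yel=(r>b*1.8)&(g>b*1.6)&(r>90)
        for k,m,z in(("ring",red,.046),("ptr",yel,.030)):
            n,l,st,ce=cv2.connectedComponentsWithStats(m.astype(np.uint8))
            for i in range(1,n):
                if st[i,4]<15: continue
                P=ray(s,*ce[i],z)[:2]; d=P-C
                if np.hypot(*d)<.15: print(k,ce[i].round(1),st[i,4],P.round(4),"r",np.hypot(*d).round(4),"ang",np.degrees(np.arctan2(d[1],d[0])).round(1))
    return S
E
python3 - <<'E'
from look import *
S=look(); o=ctrl.get_obs(); print({k:o[k] for k in("tool_pos","force","opening","gripper_force","clock")})
E
```

```text
ring [275.9 223.1] 73 [0.5012 0.0364] r 0.0842 ang 166.7
ptr [289.  189.3] 42 [0.597  0.0164] r 0.0139 ang -2.6
ptr [270.3 239.1] 77 [0.4612 0.045 ] r 0.1252 ang 167.1
ring [283.1 222.5] 71 [0.5014 0.0346] r 0.0837 ang 167.8
ptr [251. 190.] 40 [ 0.6228 -0.0359] r 0.0661 ang -53.2
ptr [298.2 239.4] 93 [0.4619 0.0459] r 0.1247 ang 166.6
{'tool_pos': array([ 0.66682325, -0.00112994,  0.13080032]), 'force': array([-0.91615044,  2.40558634,  4.57795169]), 'opening': 0.01749105299923851, 'gripper_force': 30.00101178586192, 'clock': 5.2}
```

Call:
send_rows:
  deltas:
    - [[0, 0, 0], 0]
    - [[0, 0, 0], 0]
    - [[0, 0, 0], 0]
    - [[0, 0, 0], 0]
    - [[0, 0, 0], 0]
  gripper: 0.5

```text
clock: 5.62
tool_pos: [0.6659, -0.0023, 0.1291]
orientation: [-180.0, -0.0, 180.0]
force: [-0.1, -0.5, -0.6]
opening: 0.0422
gripper_force: 0.0
```

Call:
send_rows:
  deltas:
    - [[0, 0, -0.03], 0]
    - [[0, 0, -0.07], 0]
    - [[0, 0, -0.11], 0]
    - [[0.01, 0.014, -0.125], 0]
    - [[0.04, 0.052, -0.125], 0]

```text
clock: 6.03
tool_pos: [0.6372, 0.0378, 0.2329]
orientation: [180.0, 0.4, 179.8]
force: [0.3, 1.7, 0.5]
opening: 0.0443
gripper_force: 0.0
```

Call:
send_rows:
  deltas:
    - [[0.03, 0.04, 0], 0]
    - [[0.06, 0.08, 0], 0]
    - [[0.09, 0.12, 0], 0]
    - [[0.12, 0.16, 0], 0]
    - [[0.15, 0.2, 0], 0]

```text
clock: 6.45
tool_pos: [0.5126, 0.2005, 0.2293]
orientation: [180.0, 0.0, 180.0]
force: [0.3, 0.8, -0.0]
opening: 0.0437
gripper_force: 0.0
```

Call:
send_rows:
  deltas:
    - [[0.03, 0.04, 0], 0]
    - [[0.06, 0.08, 0], 0]
    - [[0.0688, 0.088, 0], 0]
    - [[0.0688, 0.088, 0], 0]
    - [[0.0688, 0.088, 0], 0]

```text
clock: 6.87
tool_pos: [0.4586, 0.2703, 0.2293]
orientation: [180.0, 0.0, -179.9]
force: [-0.4, 0.0, 0.1]
opening: 0.044
gripper_force: 0.0
```

```bash
python3 - <<'E'
from look import *
S=look(); s=ctrl.snapshot("wrist"); save(s,"w2"); o=ctrl.get_obs(); print(o["tool_pos"],o["orientation"],o["clock"])
for p in ((.46,.27,.089),(.46,.27,.045)): print(proj(s,p))
# triangulate pin head
uv=[(180.4,222.3),(227.4,318.9)]
A=[];B=[]
for q,c in zip(uv,S):
    R,t,f=cam(c); P=np.c_[np.diag([f,f,1])@R,np.diag([f,f,1])@t]; u,v=q[0]-c["cx"],q[1]-c["cy"]
    A+=[P[0]-u*P[2],P[1]-v*P[2]]
A=np.array(A); print(np.linalg.lstsq(A[:,:3],-A[:,3],rcond=None)[0])
for th,z in(("pin",.089),("holder",.045)):
    for b in ctrl.boxes_of(s,th)[:4]:
        u,v=b["xy"][0]*560,b["xy"][1]*420; print(th,b["conf"],u,v,ray(s,u,v,z))
E
```

```text
ring [276.9 223.6] 72 [0.5005 0.0338] r 0.0844 ang 168.5
ptr [289.  189.3] 42 [0.597  0.0164] r 0.0139 ang -2.6
ptr [270.3 239.1] 77 [0.4612 0.045 ] r 0.1252 ang 167.1
ring [283.  222.5] 66 [0.5015 0.0348] r 0.0837 ang 167.7
ptr [183.6 224.7] 17 [0.6744 0.1243] r 0.1408 ang 49.6
ptr [298.1 239.4] 85 [0.4621 0.046 ] r 0.1246 ang 166.5
[0.45950531 0.26909044 0.22909944] [-1.79991659e+02 -1.06762767e-03  1.79928410e+02] 7.0167
(np.float64(278.86456151143466), np.float64(218.91834911092943))
(np.float64(278.8590464734183), np.float64(201.84989070654214))
[0.46366278 0.26951521 0.05719457]
pin 0.79 228.312 74.886 [0.37058601 0.24014828 0.089     ]
pin 0.73 383.88 170.898 [0.42823743 0.33653461 0.089     ]
pin 0.56 270.2 212.01600000000002 [0.45527548 0.2643498  0.089     ]
holder 0.73 270.48 189.42000000000002 [0.4501821  0.26361613 0.045     ]
holder 0.52 17.92 226.086 [0.47941846 0.06515733 0.045     ]
```

View pics/w2.png

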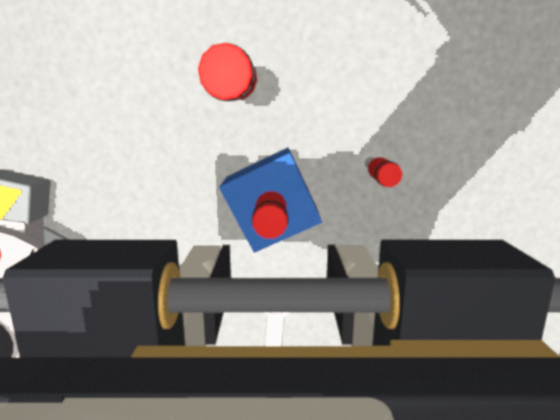

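The wrist view shows the holder's pin head at about (270,219). The large look-alike is at (226,71) and the small one at (387,173), both clear of the fingers' path. Next I fit the head's silhouette in all three views to refine its position.

```bash
cat > sil.py <<'E'
from h import *
from scipy.optimize import least_squares
def redmask(s):
    c=s["color"].astype(int); r,g,b=c[...,0],c[...,1],c[...,2]; return ((r>g*1.7)&(r>b*1.7)&(r>70)).astype(np.uint8)
a=np.linspace(0,2*np.pi,40); CI=np.c_[np.cos(a),np.sin(a)]*.012
def sil(s,p,z0=.045,z1=.089):
    q=np.array([proj(s,(p[0]+x,p[1]+y,z)) for z in(z0,z1) for x,y in CI]); return q
def fit(s,p0,z0=.045,z1=.089):
    n,l,st,ce=cv2.connectedComponentsWithStats(redmask(s)); q=sil(s,p0,z0,z1).mean(0)
    k=min((i for i in range(1,n) if st[i,4]>40),key=lambda i:np.hypot(*(ce[i]-q)))
    x,y,w,h=st[k,:4]; bb=np.array([x-.5,y-.5,x+w-.5,y+h-.5])
    def f(p):
        q=sil(s,p,z0,z1); return np.r_[q.min(0),q.max(0)]-bb
    r=least_squares(f,p0,diff_step=1e-4); return r.x,r.fun.round(1),st[k]
E
python3 - <<'E'
from sil import *
for n in("wrist","top","side"): print(n,*fit(ctrl.snapshot(n),[.46,.267]))
E
```

```text
wrist [0.46240632 0.26379865] [-0.7 -2.   0.7  1.8] [ 253  192   35   46 1268]
top [0.43609801 0.34494489] [-4.3 -2.2  4.5  2.2] [144 226   7   8  44]
side [0.45642274 0.27216059] [-2.1 -8.8  2.3  8.2] [220 311  15  15 164]
```

Call:
send_rows:
  deltas:
    - [[-0.0046, -0.0079, 0.03], 0]
    - [[-0.0046, -0.0079, 0.065], 0]
    - [[-0.0046, -0.0079, 0.1], 0]
    - [[-0.0046, -0.0079, 0.125], 0]
    - [[-0.0046, -0.0079, 0.137], 0]

```text
clock: 7.68
tool_pos: [0.4619, 0.2621, 0.1169]
orientation: [-179.8, -0.2, 179.9]
force: [-0.7, 0.9, 0.1]
opening: 0.0436
gripper_force: 0.0
```

Call:
send_rows:
  deltas:
    - [[0, 0, 0], 0]
    - [[0, 0, 0], 0]
    - [[0, 0, 0], 0]
    - [[0, 0, 0], 0]
    - [[0, 0, 0], 0]
  gripper: 0

```text
clock: 8.1
tool_pos: [0.4633, 0.2642, 0.121]
orientation: [179.9, 0.1, -180.0]
force: [1.3, -0.8, 2.6]
opening: 0.0233
gripper_force: 30.0
```

Call:
send_rows:
  deltas:
    - [[0, 0, 0], 0]
    - [[0, 0, -0.01], 0]
    - [[0, 0, -0.04], 0]
    - [[0, 0, -0.07], 0]
    - [[0, 0, -0.09], 0]

```text
clock: 8.52
tool_pos: [0.4629, 0.2638, 0.1941]
orientation: [179.9, 0.1, -180.0]
force: [0.3, 1.1, -0.9]
opening: 0.0231
gripper_force: 30.0
```

```bash
python3 - <<'E'
from sil import *
o=ctrl.get_obs(); print({k:o[k] for k in("tool_pos","orientation","force","moment","opening","gripper_force","clock")})
for n in("wrist","top","side"):
    s=ctrl.snapshot(n); print(n,*fit(s,[.46,.264],.117,.161)); save(s,n+"3")
a=cv2.imread("pics/side3.png")[130:340,150:350]; b=cv2.imread("pics/wrist3.png")[80:400,120:440]
cv2.imwrite("pics/c3.png",np.hstack([cv2.resize(a,(390,410)),cv2.resize(b,(410,410))]))
E
```

```text
{'tool_pos': array([0.46291659, 0.26378172, 0.19406523]), 'orientation': array([ 1.79942686e+02,  6.73281839e-02, -1.79986829e+02]), 'force': array([ 0.28742979,  1.14128491, -0.91840043]), 'moment': array([ 0.0584625 , -0.09638918, -0.02423488]), 'opening': 0.023136266328971963, 'gripper_force': 29.997775516239926, 'clock': 8.5167}
wrist [0.45681724 0.26436968] [ -7.1 -42.8   7.1  37.1] [254 264  50  15 563]
top [0.36921554 0.22890667] [-1.3  0.8  1.4 -0.9] [175 255  13  14 145]
side [0.45360324 0.26960938] [-6.  -8.7  6.3  7.9] [221 277   9  19 123]
```

View pics/c3.png

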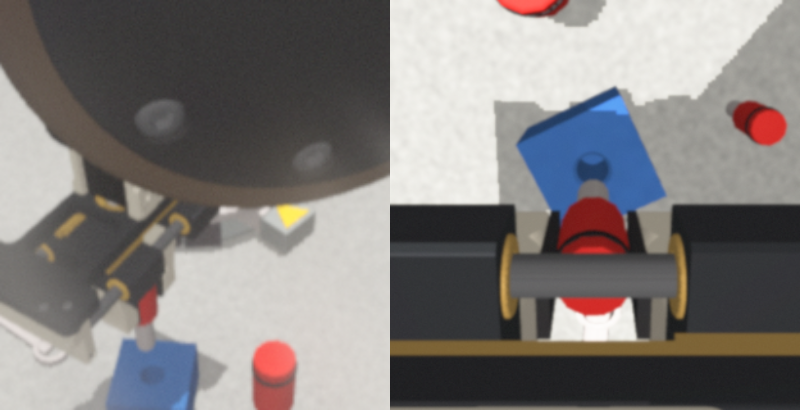

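The pin is held upright, with its shank clear of the holder's hole. I carry it to just beyond the ringed hole so the wrist camera sees both the hole and the shank tip.

Call:
send_rows:
  deltas:
    - [[-0.01, -0.03, 0], 0]
    - [[-0.022, -0.075, 0], 0]
    - [[-0.035, -0.12, 0], 0]
    - [[-0.048, -0.165, 0], 0]
    - [[-0.061, -0.21, 0], 0]

```text
clock: 9.08
tool_pos: [0.5108, 0.0938, 0.1908]
orientation: [-180.0, -0.1, -180.0]
force: [0.8, 0.3, -1.4]
opening: 0.0232
gripper_force: 30.0
```

Call:
send_rows:
  deltas:
    - [[-0.012, -0.04, 0], 0]
    - [[-0.024, -0.077, 0.01], 0]
    - [[-0.024, -0.077, 0.02], 0]
    - [[-0.024, -0.077, 0.02], 0]
    - [[-0.024, -0.077, 0.02], 0]

```text
clock: 9.5
tool_pos: [0.5299, 0.0336, 0.1745]
orientation: [-180.0, -0.1, 179.9]
force: [-0.8, 0.1, -0.3]
opening: 0.023
gripper_force: 30.0
```

```bash
python3 - <<'E'
from look import *
o=ctrl.get_obs(); print({k:o[k].round(4) for k in("tool_pos","orientation","force","moment")})
S=look()
s=ctrl.snapshot("wrist"); save(s,"w4")
print(proj(s,(.501,.0345,.046)),proj(s,(o["tool_pos"][0],o["tool_pos"][1],.063)))
cv2.imwrite("pics/c4.png",cv2.resize(cv2.imread("pics/w4.png")[90:350,150:410],(780,780))[:600])
E
```

```text
{'tool_pos': array([0.5299, 0.0336, 0.1745]), 'orientation': array([-1.799556e+02, -1.382000e-01,  1.799341e+02]), 'force': array([-0.7699,  0.1171, -0.2931]), 'moment': array([ 0.0619, -0.0708, -0.0242])}
ring [276.9 223.7] 72 [0.5002 0.0338] r 0.0847 ang 168.5
ptr [270.3 239.1] 77 [0.4612 0.045 ] r 0.1252 ang 167.1
ring [272.7 180.8] 19 [ 0.5881 -0.0698] r 0.087 ang -86.8
ring [272.6 191.5] 65 [ 0.5686 -0.0375] r 0.0564 ang -105.0
ring [283.  222.9] 66 [0.5008 0.0358] r 0.0845 ang 167.2
ptr [298.1 239.4] 94 [0.462  0.0459] r 0.1246 ang 166.6
(np.float64(277.50653249114833), np.float64(176.85253411318803)) (np.float64(275.8492720696032), np.float64(231.0870830605745))
```

View pics/c4.png

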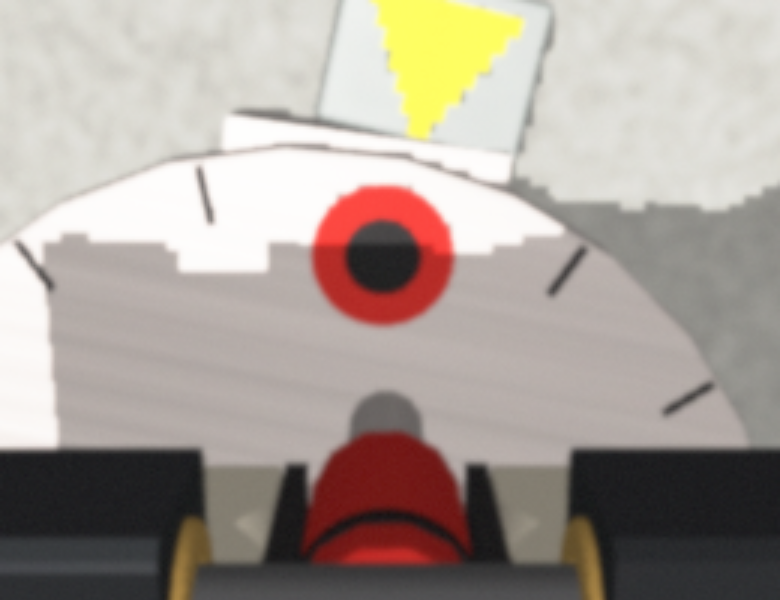

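```bash
python3 - <<'E'
from sil import *
im=cv2.cvtColor(cv2.imread("pics/w4.png"),cv2.COLOR_BGR2RGB)
s=ctrl.snapshot("wrist"); print(abs(s["color"].astype(int)-im).mean()); o=ctrl.get_obs(); print(o["tool_pos"])
n,l,st,ce=cv2.connectedComponentsWithStats(redmask(s)); k=min((i for i in range(1,n) if st[i,4]>200),key=lambda i:np.hypot(*(ce[i]-[277.7,175.3])))
x,y,w,h=st[k,:4]; c=(x+(w-1)/2,y+(h-1)/2); print(st[k],ce[k],c,"hole",ray(s,*c,.046),ray(s,*ce[k],.046))
g=s["color"].astype(int)[214:236,262:296].sum(2)//3
print(g[::2,::2]); 
for z in(.065,.067):
    f=lambda p:(lambda q:[q[:,1].min()-219.8,(q[:,0].min()+q[:,0].max())/2-278.4])(np.array([proj(s,(p[0]+a*.0065/.012,p[1]+b*.0065/.012,z)) for a,b in CI]))
    print(z,least_squares(f,[.53,.034],diff_step=1e-4).x)
E
```

```text
1.9466071428571428
[0.53063277 0.03496101 0.17590345]
[ 254  152   47   46 1276] [276.71238245 174.26097179] (np.float64(277.0), np.float64(174.5)) hole [0.49978736 0.03443764 0.046     ] [0.49964045 0.03426324 0.046     ]
[[174 173 174 173 174 173 174 173 174 173 174 174 173 175 173 173 172]
 [173 173 174 173 174 174 174 174 173 174 173 173 175 173 175 175 174]
 [171 173 174 174 174 173 173 172 171 171 173 173 175 174 173 175 173]
 [168 168 170 170 172 168 155 141 139 139 153 166 172 174 173 175 174]
 [167 169 167 167 154 128 110 103 103 105 109 128 153 169 174 173 171]
 [172 171 170 156 119 101  99 100 101 103 101 102 113 156 171 171 172]
 [174 172 167 131 100 100 100 100 102 104 102  99 101 126 160 169 167]
 [176 174 158 108  99  99 100 101 101 104 102 100  99 103 144 168 168]
 [174 173 148  99 100 100 101  99 101 102 103 101  99 100 133 169 169]
 [173 172 140  99  99  97  96  97  98  98  96  97  98  99 129 171 172]
 [170 168 130  93  84  73  72  73  73  70  67  74  86  95 125 170 175]]
0.065 [0.52907396 0.03531412]
0.067 [0.52844274 0.03531574]
```

Call:
send_rows:
  deltas:
    - [[0.018, -0.0005, 0], 0]
    - [[0.0365, -0.0011, 0], 0]
    - [[0.0365, -0.0011, 0.01], 0]
    - [[0.0365, -0.0011, 0.02], 0]
    - [[0.0365, -0.0011, 0.02], 0]

```text
clock: 10.12
tool_pos: [0.501, 0.0335, 0.1584]
orientation: [-180.0, -0.1, -179.9]
force: [-0.5, -0.2, -0.2]
opening: 0.0234
gripper_force: 30.0
```

Call:
send_rows:
  deltas:
    - [[0, 0, 0.002], 0]
    - [[0, 0, 0.004], 0]
    - [[0, 0, 0.006], 0]
    - [[0, 0, 0.008], 0]
    - [[0, 0, 0.008], 0]

```text
clock: 10.53
tool_pos: [0.5015, 0.0331, 0.1528]
orientation: [180.0, -0.0, 180.0]
force: [0.2, 0.8, -1.5]
opening: 0.0232
gripper_force: 30.0
```

Call:
send_rows:
  deltas:
    - [[0, 0, 0.001], 0]
    - [[0, 0, 0.002], 0]
    - [[0, 0, 0.003], 0]
    - [[0, 0, 0.004], 0]
    - [[0, 0, 0.004], 0]

```text
clock: 10.95
tool_pos: [0.5015, 0.0331, 0.1499]
orientation: [180.0, 0.0, 180.0]
force: [0.1, 1.9, -1.5]
opening: 0.0234
gripper_force: 30.0
```

Call:
send_rows:
  deltas:
    - [[0, 0, 0.001], 0]
    - [[0, 0, 0.002], 0]
    - [[0, 0, 0.003], 0]
    - [[0, 0, 0.004], 0]
    - [[0, 0, 0.004], 0]

```text
clock: 11.37
tool_pos: [0.5015, 0.0331, 0.1466]
orientation: [180.0, 0.0, -180.0]
force: [-0.5, 1.4, -0.6]
opening: 0.0234
gripper_force: 30.0
```

Call:
send_rows:
  deltas:
    - [[0, 0, 0.001], 0]
    - [[0, 0, 0.002], 0]
    - [[0, 0, 0.003], 0]
    - [[0, 0, 0.004], 0]
    - [[0, 0, 0.004], 0]

```text
clock: 11.78
tool_pos: [0.5016, 0.0331, 0.1439]
orientation: [-180.0, 0.0, -180.0]
force: [-2.0, 1.9, 4.3]
opening: 0.0236
gripper_force: 30.0
```

Call:
send_rows:
  deltas:
    - [[0, 0, 0.0005], 0]
    - [[0, 0, 0.001], 0]
    - [[0, 0, 0.0015], 0]
    - [[0, 0, 0.0015], 0]
    - [[0, 0, 0.0015], 0]

```text
clock: 12.2
tool_pos: [0.5019, 0.0331, 0.1437]
orientation: [-180.0, 0.1, -180.0]
force: [-4.7, 0.4, 13.7]
opening: 0.0231
gripper_force: 30.0
```

Call:
send_rows:
  deltas:
    - [[0.0001, -0.0007, -0.0003], 0]
    - [[0.0003, -0.0015, -0.0003], 0]
    - [[0.0004, -0.0022, -0.0003], 0]
    - [[0.0006, -0.0029, -0.0003], 0]
    - [[0.0007, -0.0037, -0.0003], 0]

```text
clock: 12.62
tool_pos: [0.5018, 0.0315, 0.1437]
orientation: [179.9, 0.2, -180.0]
force: [-4.7, 10.4, 10.6]
opening: 0.0231
gripper_force: 30.1
```

Call:
send_rows:
  deltas:
    - [[0.0001, -0.0007, 0], 0]
    - [[0.0002, -0.0015, 0], 0]
    - [[0.0004, -0.0022, 0], 0]
    - [[0.0005, -0.0029, 0], 0]
    - [[0.0006, -0.0037, 0], 0]

```text
clock: 13.03
tool_pos: [0.5008, 0.028, 0.1432]
orientation: [179.9, 0.1, -180.0]
force: [-2.9, 5.1, 2.3]
opening: 0.0231
gripper_force: 30.0
```

Call:
send_rows:
  deltas:
    - [[0, 0, 0], 0]
    - [[0, 0, 0], 0]
    - [[0, 0, 0], 0]
    - [[0, 0, 0], 0]
    - [[0, 0, 0], 0]

```text
clock: 13.45
tool_pos: [0.5005, 0.0272, 0.1426]
orientation: [180.0, 0.0, 180.0]
force: [-1.1, 4.7, 2.6]
opening: 0.0233
gripper_force: 30.0
```

Call:
send_rows:
  deltas:
    - [[0, 0, 0.0008], 0]
    - [[0, 0, 0.0016], 0]
    - [[0, 0, 0.0024], 0]
    - [[0, 0, 0.0024], 0]
    - [[0, 0, 0.0024], 0]

```text
clock: 13.87
tool_pos: [0.5004, 0.0271, 0.1405]
orientation: [-180.0, -0.0, 180.0]
force: [0.2, 3.2, -0.5]
opening: 0.0233
gripper_force: 30.0
```

Call:
send_rows:
  deltas:
    - [[0, 0, 0.0015], 0]
    - [[0, 0, 0.003], 0]
    - [[0, 0, 0.0045], 0]
    - [[0, 0, 0.006], 0]
    - [[0, 0, 0.006], 0]

```text
clock: 14.28
tool_pos: [0.5003, 0.0271, 0.1356]
orientation: [-180.0, -0.0, 180.0]
force: [0.1, 4.1, -1.2]
opening: 0.0233
gripper_force: 30.0
```

Call:
send_rows:
  deltas:
    - [[0, 0, 0.0015], 0]
    - [[0, 0, 0.003], 0]
    - [[0, 0, 0.0045], 0]
    - [[0, 0, 0.006], 0]
    - [[0, 0, 0.006], 0]

```text
clock: 14.7
tool_pos: [0.5005, 0.0272, 0.131]
orientation: [180.0, 0.0, 180.0]
force: [-0.6, 4.6, 1.9]
opening: 0.0235
gripper_force: 30.0
```

Call:
send_rows:
  deltas:
    - [[0, 0, 0.0015], 0]
    - [[0, 0, 0.003], 0]
    - [[0, 0, 0.0045], 0]
    - [[0, 0, 0.006], 0]
    - [[0, 0, 0.006], 0]

```text
clock: 15.12
tool_pos: [0.5005, 0.0272, 0.126]
orientation: [180.0, 0.0, 180.0]
force: [0.7, 3.7, -0.1]
opening: 0.0233
gripper_force: 30.0
```

Call:
send_rows:
  deltas:
    - [[0, 0, 0.001], 0]
    - [[0, 0, 0.002], 0]
    - [[0, 0, 0.003], 0]
    - [[0, 0, 0.003], 0]
    - [[0, 0, 0.003], 0]

```text
clock: 15.53
tool_pos: [0.5004, 0.0271, 0.1237]
orientation: [180.0, 0.0, 180.0]
force: [0.7, 3.5, 0.4]
opening: 0.0234
gripper_force: 30.0
```

Call:
send_rows:
  deltas:
    - [[0, 0, 0.0008], 0]
    - [[0, 0, 0.0016], 0]
    - [[0, 0, 0.0024], 0]
    - [[0, 0, 0.0024], 0]
    - [[0, 0, 0.0024], 0]

```text
clock: 15.95
tool_pos: [0.5004, 0.0271, 0.1219]
orientation: [-180.0, 0.0, 180.0]
force: [-1.0, 3.0, 2.4]
opening: 0.0239
gripper_force: 30.0
```

Call:
send_rows:
  deltas:
    - [[0, 0, 0.0005], 0]
    - [[0, 0, 0.001], 0]
    - [[0, 0, 0.0015], 0]
    - [[0, 0, 0.0015], 0]
    - [[0, 0, 0.0015], 0]

```text
clock: 16.37
tool_pos: [0.5006, 0.0272, 0.1218]
orientation: [-180.0, 0.0, -180.0]
force: [-5.3, 4.6, 15.2]
opening: 0.0229
gripper_force: 30.0
```

Call:
send_rows:
  deltas:
    - [[0, 0, 0.0004], 0]
    - [[0, 0, 0.0008], 0]
    - [[0, 0, 0.0008], 0]
    - [[0, 0, 0.0008], 0]
    - [[0, 0, 0.0008], 0]

```text
clock: 16.78
tool_pos: [0.5006, 0.0271, 0.1217]
orientation: [-180.0, 0.1, -180.0]
force: [-6.8, 4.2, 22.0]
opening: 0.0229
gripper_force: 30.0
```

```bash
python3 - <<'E'
from h import *
for n in("side","wrist"):
    s=ctrl.snapshot(n); save(s,n+"5")
a=cv2.imread("pics/side5.png")[170:270,230:330]; b=cv2.imread("pics/wrist5.png")[90:350,150:410]
cv2.imwrite("pics/c5.png",np.hstack([cv2.resize(a,(400,400)),cv2.resize(b,(400,400))]))
E
```

```text
(no output)
```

View pics/c5.png

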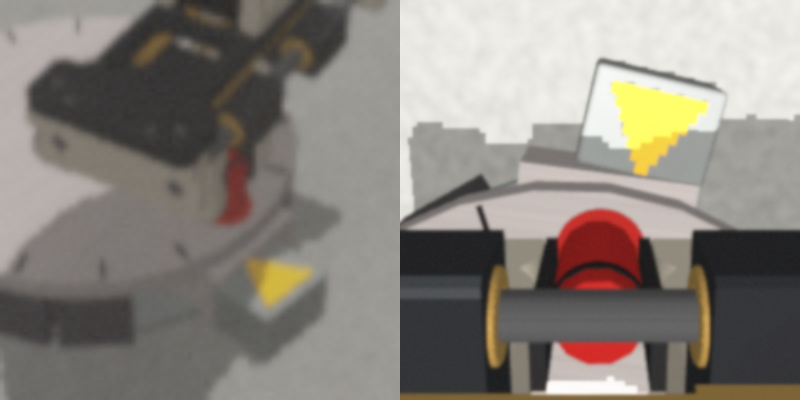

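The red head sits flat on the plate with no shank showing, and the force rises stiffly at that height. I unload, let go and lift off.

Call:
send_rows:
  deltas:
    - [[0, 0, -0.0012], 0]
    - [[0, 0, -0.0024], 0]
    - [[0, 0, -0.0024], 0]
    - [[0, 0, -0.0024], 0]
    - [[0, 0, -0.0024], 0]

```text
clock: 17.3
tool_pos: [0.5004, 0.0271, 0.122]
orientation: [-180.0, -0.0, -180.0]
force: [0.5, 3.8, 3.1]
opening: 0.0235
gripper_force: 30.0
```

Call:
send_rows:
  deltas:
    - [[0, 0, 0], 0]
    - [[0, 0, 0], 0]
    - [[0, 0, 0], 0]
    - [[0, 0, 0], 0]
    - [[0, 0, 0], 0]
  gripper: 0.5

```text
clock: 17.72
tool_pos: [0.5001, 0.0268, 0.1218]
orientation: [-180.0, -0.0, 180.0]
force: [0.2, -0.2, 0.1]
opening: 0.0433
gripper_force: 0.0
```

Call:
send_rows:
  deltas:
    - [[0, 0, -0.015], 0]
    - [[0, 0, -0.035], 0]
    - [[0, 0, -0.06], 0]
    - [[0, 0, -0.09], 0]
    - [[0, 0, -0.12], 0]

```text
clock: 18.13
tool_pos: [0.4999, 0.0268, 0.2187]
orientation: [-180.0, -0.1, 180.0]
force: [1.8, -0.1, 0.3]
opening: 0.0434
gripper_force: 0.0
```

Call:
send_rows:
  deltas:
    - [[-0.02, 0.03, -0.03], 0]
    - [[-0.04, 0.07, -0.06], 0]
    - [[-0.04, 0.11, -0.06], 0]
    - [[-0.04, 0.14, -0.06], 0]
    - [[-0.04, 0.14, -0.06], 0]

```text
clock: 18.55
tool_pos: [0.5328, 0.1424, 0.2662]
orientation: [180.0, 0.0, -179.9]
force: [0.1, -0.6, 0.2]
opening: 0.0436
gripper_force: 0.0
```

```bash
python3 - <<'E'
from sil import *
for n in("side","wrist","top"):
    s=ctrl.snapshot(n); save(s,n+"6")
    try: print(n,*fit(s,[.499,.028],.046,.090))
    except Exception as e: print(e)
o=ctrl.get_obs(); print(o["tool_pos"],o["force"],o["clock"])
a=cv2.imread("pics/side6.png")[170:270,230:330]; b=cv2.imread("pics/top6.png")[180:260,240:320]
cv2.imwrite("pics/c6.png",np.hstack([cv2.resize(a,(400,400)),cv2.resize(b,(400,400))]))
E
```

```text
side [0.49351463 0.0419554 ] [-0.1 -6.4  0.1  6. ] [279 211  13  14 137]
wrist [0.49710284 0.02949832] [ 0.9  0.5 -1.  -0.5] [ 107  135   54   39 1463]
top [0.49861523 0.02803975] [ 0.5  0.2 -0.5 -0.2] [274 217  11  13 105]
[0.53201711 0.13901766 0.26562414] [0.42888718 0.16331147 0.42177598] 18.7
```

View pics/c6.png

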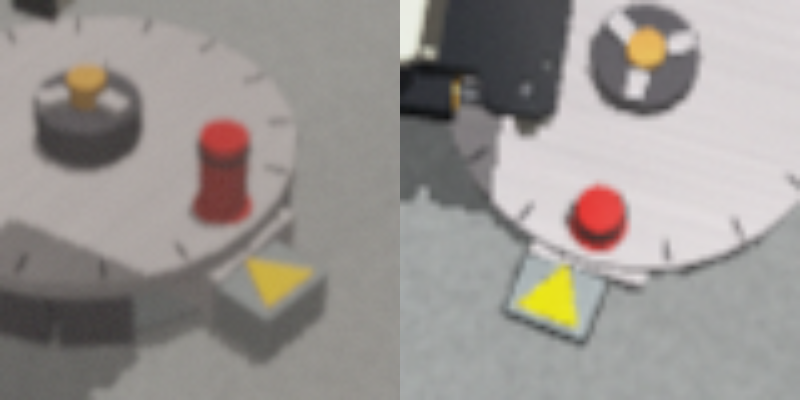

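The pin stands upright with its head on the plate and the gripper clear, so I hand the job in.

```bash
python3 -c "
from plant import ctrl
print(ctrl.close_job())"
```

```text
the job is handed in; nothing more can be done
None
```

I turned the plate counterclockwise (the shorter way) to the pointer, and the lock pin from the blue holder now stands upright, pressed home in the socket and released; I handed the job in at about 19 s, but the hand-in returned no verdict.

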